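# Turn the card terminal to its mark and clamp it again

## Task

The card terminal on the shop counter must face the next customer: loosen its clamp knob, swing the terminal round until the pointer on its plate stands in line with the rider clip on the base's rim, then tighten the knob again by feel until the terminal is firmly clamped, but do not overtighten it. Never force the terminal round while it is clamped, leave the mug, the candlestick and the gift box alone, and let go at the end.

Things in the scene. Friction and masses are not known exactly. Their poses are not given: they have to be found in the camera images.
- stand: Fixed grey base of the swivel stand: disc 216 mm across, 10 mm high, widened to a graduated rim (outer radius 142 mm) on its -x side. Origin on the pivot axis at the counter's surface, z up. The knob's upright axis is at x = -75 mm, y = 0 in this frame; rider and pointer lie on the -x side too.
- head: Turning head: aluminium plate 200 mm across, top 22 mm above the counter; sloped grey card terminal on its +x side (80 mm wide, up to 130 mm high), upright lug on its +y side. Origin on the pivot axis at counter level; turns about its z (up) to stops 0.62 rad either way of the stand's axes. Unclamped it drags with 0.25 N m and stays where left; clamped it must not be turned.
- lug_grip (a point): Point on the head's turning lug, an upright aluminium tab 10 mm thick (point's x, the way it swings), 30 mm wide (y, radial), 60 mm tall. Centred in thickness and width, 62 mm above the counter, 20 mm below the tab's top, 115 mm from the pivot along the head's +y. Free all round.
- pointer_tip (a point): Tip of the small diamond-shaped pointer on the edge of the head's plate, 119 mm from the pivot along the head's -x, 16 mm above the counter.
- mark_tip (a point): Inner tip of the rider, a small dark steel clip (16 x 14 x 12 mm) on the base's graduated rim: the mark. It too lies 119 mm from the pivot, so the pointer tip meets it when the head is at the right angle. The rider is stiff and stays where it is.
- knob_grip (a point): Centre of the clamp knob's grip, a black upright bar 54 mm long (point's x), 14 mm thick (y), 32 mm tall, 64 mm above the counter; top at 80 mm, underside at 48 mm. Turns about the upright axis here without rising. Clockwise from above tightens. Rubs with 0.42 N m either way, loose or tight; stays where left. At the start 1.0 rad anticlockwise always frees it; stops lie 0.4 rad or more on.
- washer: 34 mm washer under the knob; presses on the head's plate, which is not quite true: the knob angle where it bites differs each time and shifts as the head turns. From there clamping grows about 115 N a radian, and each 10 N adds 0.04 N m to the torque of turning the loose knob. At the start 5 to 95 N. Firm: 50 to 85 N, i.e. 0.20 to 0.34 N m more than loose. Origin on the knob's axis.
- mug: Blue mug, 80 mm across, 95 mm high, standing loose; origin at the centre of its underside. Leave alone.
- candlestick: Brass candlestick, 80 mm across the foot, 120 mm high, standing loose; origin at the centre of its underside. Leave alone.
- giftbox: Cardboard gift box with a lid, 82 x 82 x 61 mm, standing loose; origin at the centre of its underside. Leave alone.

How it is judged (in metres and radians):
On the way, in this order (a step that is already met when the one before it is completed fails the run):
1. the clamp is loosened: the washer no longer presses on the head (contact force between washer and head below 1 N), for 0.2 s.
2. the unclamped head is swung until its pointer meets the mark (contact force between washer and head below 1 N and horizontal distance between pointer_tip and mark_tip below 0.005 m and angular speed of head below 0.05 rad/s), for 0.2 s.
At the end, for the whole second after the job is handed in: The pointer's tip lies within 5 mm of the rider's tip (seen from above), the head is at rest, and the clamp presses on it with 50 to 85 N (horizontal distance between pointer_tip and mark_tip below 0.005 m and angular speed of head below 0.05 rad/s and contact force between washer and head between 50 and 85 N); the robot touches nothing.
It fails at once if the clamp is overtightened (over 100 N) (contact force between washer and head above 100 N).
It fails at once if the head is forced round while clamped (over 0.15 rad/s under more than 15 N of clamping) (contact force between washer and head above 15 N and angular speed of head above 0.15 rad/s).
It fails at once if the mug is moved (distance of mug from where it was at the start of the episode above 0.03 m).
It fails at once if the candlestick is moved (distance of candlestick from where it was at the start of the episode above 0.03 m).
It fails at once if the gift box is moved (distance of giftbox from where it was at the start of the episode above 0.03 m).
It also fails if it takes over 72 s, if anything falls off the work surface, if the arm or the gripper's body presses on something with over 40 N, if the wrist force passes 120 N, or if a joint passes its speed limit or range.

## Robot

A 7-joint arm with a two-finger parallel gripper is mounted at the origin on the work surface. World frame = base frame: x ahead of the robot, y to its left, z up, the work surface at z = 0. Lengths are in mm, angles in degrees, forces in N, time in s.
With the tool pointing down it reaches from about 400 to 900 mm from the base axis. Payload 5.5 kg.
Tool frame: the origin (TCP) lies midway between the tips of the shut fingers; the grasp point (between the pads) lies arm.tcp_to_grasp behind it (arm.tcp_to_grasp is the distance from the TCP to the grasp point, in mm); z points along the fingers, y is the line along which they close (so a half turn about z gives the same grasp; the last joint's range is limited). The gripper opens to 85 mm and grips with 20 to 120 N. Pads are 22 mm wide; open, the fingers measure 114 mm over their backs; the gripper's body (76 mm by 85 mm) begins 54 mm behind the grasp point. The pads swing forward as they close: fully open they stand 13 mm farther back than shut.
Start: joints at [90.252, 28.699, -24.465, 88.831, 12.651, 65.22, -12.049], TCP at [166.382, -628.344, 231.31] pointing down, gripper open.
Joint ranges: [-164.97, 164.97], [-17.58, 116.51], [-87.97, 89.64], [11.32, 138.91], [-80.73, 260.73], [10.89, 115.49], [-147.41, 147.41]. Speed limits (degrees/s): [147.25, 147.25, 180, 180, 180, 180, 180].

## Interface

Orientations are given as a 3x3 rotation matrix whose columns are the frame's x, y, z axes.
In Python, from cell import arm gives the robot as it stands.
- The arm moves only by the tool send_rows, never from a script. Its argument "rows" is a list of rows, each a list of 6 numbers: the shift along the tool's x, y, z in m, then the turn, a rotation vector about the tool's x, y, z in rad. In form: [[x, y, z, rx, ry, rz], ...]. A call has 1 to 20 rows; each row is the pose to reach, as a shift and turn from the pose commanded when the call began, along the tool's axes at that moment; what a row does not reach only later rows make up. A row lasts 1/12 s, in which the tool goes at most 41.7 mm and 7.16 degrees, less where a joint would pass 70% of its speed; a pose out of reach is approached as far as the arm can. A call with a gripper value outside its range is refused whole. "grip" is the opening in per cent of the stroke, from 0 (shut) to 100 (fully open), set as the call begins (left out, the last holds). The fingers move at their own pace and stop on an object; "squeeze" is the grip in N (left out, the last holds). Time passes only in rows, so rows that repeat a pose let the fingers close. It gives the time, the measured TCP pose, the force, the opening and the grip force at its end, in the units of the state.
- arm.get_obs(): the state, without advancing time (a new reading comes with each control period).
- arm.snapshot(name): name is "scene" or "side" or "wrist"; returns (picture, depth): 480x640x3 uint8, blue, green, red; 480x640 float32, mm along the optical axis (not along the pixel's ray), 0 where there is no reading.
- arm.camera_model(name): a dict with "vfov" (degrees; the focal length in pixels is half the picture's height over the tangent of half this angle, whatever the lens; pixels are square), "cx", "cy" (the principal point, pixels), "k1" (the pictures are not rectified: a ray, as slopes to the right and down, at radius r is drawn at 1 + k1 r^2 times it, then the intrinsics apply), "extrinsics" (4x4, takes a point from world to camera coordinates). Camera axes: x right, y down, z forward; pixel columns grow to the right and rows downward; lengths in mm; the calibration is good to about 2 mm. A picture is of the moment at which its call begins: read the wrist's pose just before it. camera_model takes no time and is no camera call; for the wrist camera it gives the pose at the moment of the call.
- arm.sign_off(): hands the job in; it is judged then, once.
Trained networks look in the newest picture that a camera, given by its name, has taken for a name from the list of things; names that differ only in an ending like _2 or _b are one class to them, and where a whole thing is asked for, a point or a joint stands for the part that bears it (a point fixed in the world has none). Each returns a list of dicts, best first, with "conf" (0 to 1); they miss things now and then, are a little off and sometimes report something else, mostly with a low value. They report only what shows in the picture. A call takes as long as a camera call.
- arm.look_for(camera, query): "bbox" ([left, top, width, height] in pixels, round what is visible of it).
- arm.trace(camera, query): "region" (480x640 bool, what is visible of it) and "bbox" ([left, top, width, height] in pixels, round what is visible of it).
The state is a dict: "clock": time; "qpos": joint angles; "dq": joint speeds; "effort": joint torques, N m; "position": TCP position; "tcp_rot": TCP orientation; "contact_force": force on the tool from outside, world axes, zero at the start; "wrist_torque": the same for the moment, N m; "grip_width": finger opening in mm; "grasp_force": force on a finger pad.
Only numpy, scipy, OpenCV 4.12 (cv2) and the standard library are available. Lean on these libraries where they do the work, as an engineer would, in place of code of your own. Each camera call takes 0.05 s, during which the arm holds its last target. There are 200 camera calls.

## Working session

There is one attempt and no reset: what is moved stays moved. The work goes in short steps, Python scripts to look and compute and a tool call to move; the robot and the scene stay as the last step left them, time stands still between calls to the robot, and variables do not carry over. Pictures are saved under pics/ and viewed, at most 10 in all, crops included, and the job is handed in when it is done.

Besides the shell and the picture viewer there is one more tool, called after "Emit:" by a JSON object that holds its "method" and its "body", one argument or row to a line. send_rows: Moves the arm, as the interface text tells. Its arguments: {"type":"object","properties":{"rows":{"type":"array"},"grip":{"type":"number"},"squeeze":{"type":"number"}},"required":["rows"]}

```bash
ls; mkdir -p pics
cat > h.py <<'E'
import numpy as np, cv2
from cell import arm
def rays(cam,uv):
    m=arm.camera_model(cam); f=240/np.tan(np.radians(m["vfov"])/2)
    d=(np.atleast_2d(uv).astype(float)-[m["cx"],m["cy"]])/f
    u=d.copy()
    for _ in range(20): u=d/(1+m["k1"]*(u**2).sum(1,keepdims=True))
    E=np.array(m["extrinsics"]); R,t=E[:3,:3],E[:3,3]
    return np.c_[u,np.ones(len(u))],R,t
def world(cam,uv,depth):   # depth array per uv
    r,R,t=rays(cam,uv); return (r*np.asarray(depth).reshape(-1,1)-t)@R
def onplane(cam,uv,z):
    r,R,t=rays(cam,uv); c=-R.T@t; d=r@R
    return c+d*((z-c[2])/d[:,2:3])
def px(cam,P):
    m=arm.camera_model(cam); f=240/np.tan(np.radians(m["vfov"])/2)
    E=np.array(m["extrinsics"]); p=np.atleast_2d(P)@E[:3,:3].T+E[:3,3]
    s=p[:,:2]/p[:,2:]; s=s*(1+m["k1"]*(s**2).sum(1,keepdims=True)); return s*f+[m["cx"],m["cy"]]
E
cat > a.py <<'E'
from h import *
o=arm.get_obs(); print({k:np.round(v,3).tolist() for k,v in o.items()}, arm.tcp_to_grasp)
ims=[]
for c in ["scene","side"]:
    im,d=arm.snapshot(c); im0=im.copy(); np.savez(f"/tmp/{c}.npz",im=im0,d=d)
    for q in ["stand","head","lug_grip","pointer_tip","mark_tip","knob_grip","washer","mug","candlestick","giftbox"]:
        for r in arm.trace(c,q)[:1]:
            v,u=np.nonzero(r["region"]); dd=d[v,u]; k=dd>0
            P=world(c,np.c_[u,v][k],dd[k]) if k.any() else np.zeros((1,3))
            print(c,q,round(r["conf"],2),np.round(r["bbox"]).tolist(),"med",np.median(P,0).round(),"lo",np.percentile(P,3,0).round(),"hi",np.percentile(P,97,0).round())
    cv2.imwrite(f"pics/{c}0.png",im0)
E
python3 a.py
```

```text
pics
{'clock': 0.0, 'qpos': [90.253, 28.754, -24.455, 88.891, 12.65, 65.22, -12.049], 'dq': [0.025, -0.077, -0.007, 0.008, -0.011, 0.003, -0.038], 'effort': [-0.0, -56.952, -5.816, -28.093, 0.011, 0.012, -0.0], 'position': [166.145, -627.699, 230.27], 'tcp_rot': [[0.967, 0.256, -0.0], [0.256, -0.967, 0.002], [0.0, -0.002, -1.0]], 'contact_force': [-0.418, 0.096, -0.543], 'wrist_torque': [0.024, -0.018, -0.006], 'grasp_force': 0.0, 'grip_width': 85.732} 18.700000000000003
scene stand 0.63 [248.0, 214.0, 107.0, 66.0] med [591. -73.  23.] lo [ 450. -175.    7.] hi [708.  19. 118.]
scene head 0.78 [249.0, 219.0, 91.0, 63.0] med [608. -73.  25.] lo [ 498. -151.   19.] hi [712.  22. 120.]
scene lug_grip 0.82 [250.0, 218.0, 90.0, 64.0] med [608. -74.  25.] lo [ 495. -160.   15.] hi [712.  26. 120.]
scene pointer_tip 0.98 [249.0, 215.0, 89.0, 68.0] med [607. -74.  25.] lo [ 493. -155.   16.] hi [712.  24. 120.]
scene knob_grip 0.61 [317.0, 215.0, 17.0, 18.0] med [ 501. -103.   74.] lo [ 476. -115.   54.] hi [525. -96.  83.]
scene washer 0.57 [321.0, 230.0, 6.0, 10.0] med [505. -99.  28.] lo 
[... 661 characters left out ...]
 -173.   14.] hi [699.  32. 118.]
side pointer_tip 0.74 [268.0, 208.0, 97.0, 70.0] med [589. -72.  23.] lo [ 489. -173.   16.] hi [696.  32. 118.]
side mark_tip 0.37 [369.0, 245.0, 8.0, 9.0] med [ 448. -140.   17.] lo [ 441. -150.    9.] hi [ 458. -132.   21.]
side knob_grip 0.69 [341.0, 229.0, 25.0, 16.0] med [ 497. -101.   68.] lo [ 474. -113.   49.] hi [522. -92.  81.]
side mug 0.86 [165.0, 329.0, 50.0, 62.0] med [650. 415.  61.] lo [613. 362.   7.] hi [689. 467.  95.]
side candlestick 0.96 [254.0, 346.0, 40.0, 66.0] med [480. 397.  18.] lo [451. 366.   4.] hi [513. 423. 121.]
side giftbox 0.7 [388.0, 177.0, 37.0, 36.0] med [ 433. -385.   47.] lo [ 387. -440.    1.] hi [ 488. -351.   63.]
```

View pics/scene0.png

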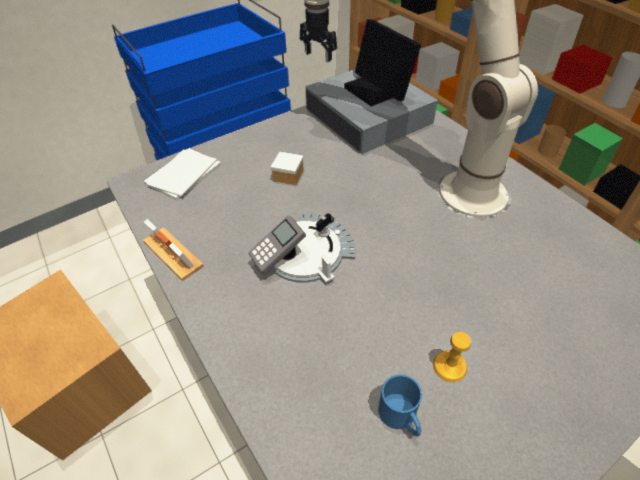

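View pics/side0.png

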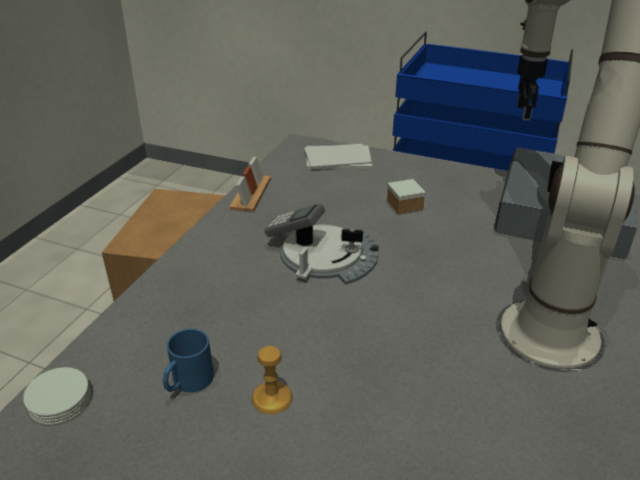

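The scene picture shows the stand around pixel (300,248) with the knob at (325,224) and the lug at (327,268). The side picture shows the rider near (372,249). The other things are well away from it, so I'll go above for a close look.

Emit:
{"method": "send_rows", "body": {
  "rows": [
    [0.458, -0.425, -0.1, 0, 0, 0],
    [0.458, -0.425, -0.1, 0, 0, 0],
    [0.458, -0.425, -0.1, 0, 0, 0],
    [0.458, -0.425, -0.1, 0, 0, 0],
    [0.458, -0.425, -0.1, 0, 0, 0],
    [0.458, -0.425, -0.1, 0, 0, 0],
    [0.458, -0.425, -0.1, 0, 0, 0],
    [0.458, -0.425, -0.1, 0, 0, 0],
    [0.458, -0.425, -0.1, 0, 0, 0],
    [0.458, -0.425, -0.1, 0, 0, 0],
    [0.458, -0.425, -0.1, 0, 0, 0],
    [0.458, -0.425, -0.1, 0, 0, 0],
    [0.458, -0.425, -0.1, 0, 0, 0],
    [0.458, -0.425, -0.1, 0, 0, 0],
    [0.458, -0.425, -0.1, 0, 0, 0],
    [0.458, -0.425, -0.1, 0, 0, 0],
    [0.458, -0.425, -0.1, 0, 0, 0],
    [0.458, -0.425, -0.1, 0, 0, 0]
  ]
}}

```text
clock: 2.6
position: [500.3, -100.1, 331.2]
tcp_rot: [[0.966, 0.258, -0.0], [0.258, -0.966, -0.0], [-0.0, 0.0, -1.0]]
contact_force: [-0.0, -0.7, -0.1]
grip_width: 85.4
grasp_force: 0.0
```

```bash
cat > b.py <<'E'
from h import *; import sys
n=sys.argv[1]
o=arm.get_obs(); print({k:np.round(v,3).tolist() for k,v in o.items()})
c="wrist"; m=arm.camera_model(c); E=np.array(m["extrinsics"]); print("cam",(-E[:3,:3].T@E[:3,3]).round(),E[:3,:3].round(2).tolist())
im,d=arm.snapshot(c); np.savez(f"/tmp/w{n}.npz",im=im,d=d,E=E); cv2.imwrite(f"pics/w{n}.png",im)
for q in sys.argv[2:]:
    for r in arm.trace(c,q)[:2]:
        v,u=np.nonzero(r["region"]); dd=d[v,u]; k=dd>0
        P=world(c,np.c_[u,v][k],dd[k]) if k.any() else np.zeros((1,3))
        np.save(f"/tmp/{n}_{q}.npy",P)
        print(q,round(r["conf"],2),np.round(r["bbox"]).tolist(),"med",np.median(P,0).round(),"lo",np.percentile(P,3,0).round(),"hi",np.percentile(P,97,0).round())
E
python3 b.py 1 knob_grip lug_grip pointer_tip mark_tip stand washer head
```

```text
{'clock': 2.6, 'qpos': [49.876, 11.683, -47.546, 100.803, 9.089, 71.485, -75.052], 'dq': [1.911, -0.224, 1.99, 0.941, 0.212, 0.004, 0.08], 'effort': [-1.691, -33.822, -5.947, -30.246, -0.204, -0.08, -0.083], 'position': [500.285, -100.078, 331.224], 'tcp_rot': [[0.966, 0.258, -0.0], [0.258, -0.966, -0.0], [-0.0, 0.0, -1.0]], 'contact_force': [-0.043, -0.701, -0.127], 'wrist_torque': [-0.038, -0.044, -0.029], 'grasp_force': 0.0, 'grip_width': 85.391}
cam [581. -79. 474.] [[0.26, -0.97, -0.0], [-0.92, -0.24, 0.32], [-0.31, -0.08, -0.95]]
knob_grip 0.68 [327.0, 175.0, 11.0, 43.0] med [ 501. -110.   79.] lo [ 474. -120.   62.] hi [ 523. -100.   82.]
lug_grip 0.75 [223.0, 0.0, 189.0, 220.0] med [592. -95.  23.] lo [ 491. -183.   20.] hi [704.  -0. 121.]
pointer_tip 0.72 [224.0, 3.0, 186.0, 215.0] med [592. -95.  23.] lo [ 493. -183.   20.] hi [704.  -1. 121.]
mark_tip 0.63 [341.0, 222.0, 11.0, 18.0] med [ 449. -148.   21.] lo [ 440. -156.   12.] hi [ 458. -140.   23.]
stand 0.8 [226.0, 3.0, 191.0, 238.0] med [578. -97.  22.] lo [ 449. -194.    9.] hi [702.  -1. 120.]
washer 0.63 [317.0, 184.0, 25.0, 21.0] med [ 498. -102.   28.] lo [ 485. -126.   23.] hi [509. -94.  30.]
```

View pics/w1.png

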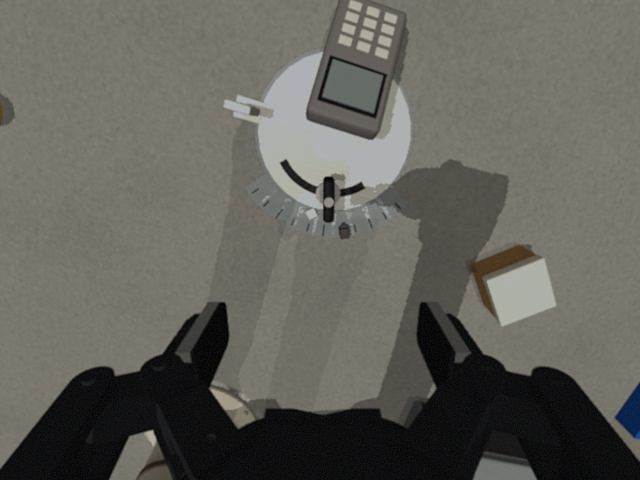

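The wrist picture shows the knob bar at (328,198), the pointer at (312,214), the rider at (344,230) and the lug at (240,107). The arm was still settling, so I'll retake it and fit the geometry.

```bash
cat > c.py <<'E'
from h import *; from scipy.optimize import least_squares
for c in ["wrist","side","scene"]:
    im,d=arm.snapshot(c)
    if c=="wrist": np.savez("/tmp/w2.npz",im=im,d=d); cv2.imwrite("pics/w2.png",cv2.resize(im[60:260,200:440],None,fx=3,fy=3,interpolation=cv2.INTER_CUBIC)[:600])
    v,u=np.mgrid[0:480,0:640]; k=(d>0); uv=np.c_[u[k],v[k]]; P=world(c,uv,d[k])
    near=(np.hypot(P[:,0]-575,P[:,1]+85)<170)
    tab=near&(P[:,2]<4); print(c,"table z",np.median(P[near&(P[:,2]<6)],0).round(1))
    s=near&(P[:,2]>16)&(P[:,2]<27); Q=P[s,:2]
    # circle fit on outer boundary of plate
    Q0=Q-Q.mean(0); a=np.arctan2(Q0[:,1],Q0[:,0]); r=np.hypot(*Q0.T); B=[]
    for b in np.arange(-np.pi,np.pi,.1):
        i=np.nonzero((a>=b)&(a<b+.1))[0]
        if len(i): B.append(Q[i[np.argmax(r[i])]])
    B=np.array(B); f=least_squares(lambda p:np.hypot(*(B-p).T)-100,Q.mean(0),loss="soft_l1",f_scale=2); print(" plate pivot",f.x.round(1),"res",np.median(abs(f.fun)).round(1),len(B))
    t=near&(P[:,2]>72)&(P[:,2]<86)&(np.hypot(P[:,0]-500,P[:,1]+105)<34)
    K=P[t,:2]
    if len(K)>5:
        w,V=np.linalg.eigh(np.cov(K.T)); e=V[:,1]*np.sign(V[0,1]); pr=(K-K.mean(0))@e
        print(" knob top",K.mean(0).round(1),"mid",((pr.max()+pr.min())/2*e+K.mean(0)).round(1),"len",np.ptp(pr).round(),"ang",np.degrees(np.arctan2(e[1],e[0])).round(1),"z",P[t,2].mean().round(1),len(K))
    for q in ["mark_tip","knob_grip","lug_grip"]:
        for r in arm.trace(c,q)[:1]:
            m=r["region"]; vv,uu=np.nonzero(m); print(" ",q,r["conf"],r["bbox"], "onplane22 ctr",onplane(c,[[uu.mean(),vv.mean()]],22)[0].round(1))
    L=near&(P[:,2]>45)&(P[:,2]<84)&(np.hypot(P[:,0]-f.x[0],P[:,1]-f.x[1])>95)&(np.hypot(P[:,0]-f.x[0],P[:,1]-f.x[1])<138)&(P[:,1]>f.x[1])
    print(" lug",np.median(P[L],0).round(1),P[L].min(0).round(),P[L].max(0).round(),L.sum())
E
python3 c.py
```

```text
wrist table z [ 6.142e+02 -1.400e+01  1.000e-01]
 plate pivot [571.6 -97. ] res 1.3 63
 knob top [ 500.  -107.9] mid [ 499.1 -108.2] len 53.0 ang 15.1 z 79.5 510
  knob_grip 0.84 [323.5, 173.2, 15.0, 42.9] onplane22 ctr [ 490.5 -110.7   22. ]
  lug_grip 0.67 [223.6, 0.4, 186.0, 217.5] onplane22 ctr [602.5 -92.1  22. ]
 lug [683.1 -74.6  74.5] [570. -97.  45.] [709.  33.  84.] 1511
side table z [572.6   1.   -1.1]
 plate pivot [572.6 -91.7] res 2.1 63
 knob top [ 498.2 -102.8] mid [ 497.9 -102.8] len 52.0 ang 14.3 z 77.4 105
  mark_tip 0.57 [264.5, 205.5, 100.7, 76.8] onplane22 ctr [601.  -97.3  22. ]
  knob_grip 0.76 [340.8, 228.7, 22.9, 17.3] onplane22 ctr [ 518.3 -165.9   22. ]
 lug [671.7 -58.4  66.3] [570. -90.  45.] [707.  40.  84.] 324
scene table z [ 6.191e+02 -5.000e-01  1.000e-01]
 plate pivot [569.3 -91.9] res 8.1 63
 knob top [ 502.8 -105.2] mid [ 500.5 -105.8] len 53.0 ang 14.8 z 79.0 93
  knob_grip 0.53 [314.4, 213.9, 18.7, 16.8] onplane22 ctr [ 475.8 -144.2   22. ]
  lug_grip 0.94 [248.9, 215.0, 90.0, 67.3] onplane22 ctr [595.2 -95.1  22. ]
 lug [677.2 -62.5  70.9] [572. -92.  45.] [707.  34.  84.] 364
```

View pics/w2.png

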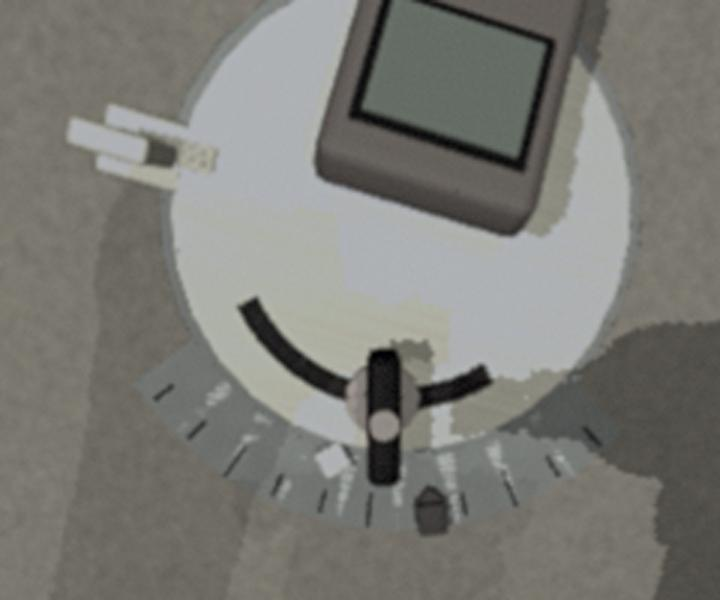

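The close-up shows the diamond pointer at about crop (333,461), which is px (311,214). The rider's inner tip is at crop (430,487), which is px (343,222), and the knob bar lies nearly along the tool's x. Next I'll work out the angles and the grasp.

```bash
cat > d.py <<'E'
from h import *
piv=np.array([571.6,-97.])
for n,uv,z in [("pointer ctr",(311,213.7),17),("pointer outer",(311.7,220),16),("mark tip",(343.3,222.3),20),("rider ctr",(344,230.5),22),("rider tail",(344,237),20)]:
    p=onplane("wrist",[uv],z)[0][:2]; v=p-piv; print(n,p.round(1),"r",np.hypot(*v).round(1),"ang",np.degrees(np.arctan2(-v[1],-v[0])).round(2))
p=onplane("wrist",[((70+150)/6+200,(118+163)/6+60)],82)[0][:2]; v=p-piv; print("lug top",p.round(1),np.hypot(*v).round(1),"head yaw",np.degrees(np.arctan2(-v[0],v[1])).round(1))
o=arm.get_obs(); R=np.array(o["tcp_rot"]); print(o["position"],R.T@(np.array([499.5,-106,45.5])-o["position"]),"clock",o["clock"],o["wrist_torque"])
E
python3 d.py
```

```text
pointer ctr [462.  -94.1] r 109.6 ang -1.52
pointer outer [453.  -97.4] r 118.6 ang 0.18
mark tip [ 462.4 -141.4] r 117.9 ang 22.14
rider ctr [ 451.4 -145.5] r 129.6 ang 21.97
rider tail [ 441.4 -148.5] r 140.0 ang 21.58
lug top [576.   17.2] 114.3 head yaw -2.2
[ 500.35403866 -100.23769492  331.32178353] [ -2.31182129   5.34684041 285.82178409] clock 3.6 [ 0.0350939   0.08270566 -0.00726455]
```

Emit:
{"method": "send_rows", "body": {
  "rows": [
    [-0.001, 0.003, 0.04, 0, 0, 0],
    [-0.002, 0.005, 0.08, 0, 0, 0],
    [-0.002, 0.005, 0.12, 0, 0, 0],
    [-0.002, 0.005, 0.16, 0, 0, 0],
    [-0.002, 0.005, 0.2, 0, 0, 0],
    [-0.002, 0.005, 0.235, 0, 0, 0],
    [-0.002, 0.005, 0.26, 0, 0, 0],
    [-0.002, 0.005, 0.277, 0, 0, 0],
    [-0.002, 0.005, 0.286, 0, 0, 0],
    [-0.002, 0.005, 0.286, 0, 0, 0],
    [-0.002, 0.005, 0.286, 0, 0, 0],
    [-0.002, 0.005, 0.286, 0, 0, 0]
  ],
  "grip": 100
}}

```text
clock: 4.6
position: [501.0, -105.7, 46.6]
tcp_rot: [[0.967, 0.256, 0.002], [0.256, -0.967, -0.001], [0.002, 0.001, -1.0]]
contact_force: [0.1, 0.2, 0.5]
grip_width: 85.3
grasp_force: 0.0
```

Emit:
{"method": "send_rows", "body": {
  "rows": [
    [0, 0, 0, 0, 0, 0],
    [0, 0, 0, 0, 0, 0],
    [0, 0, 0, 0, 0, 0],
    [0, 0, 0, 0, 0, 0],
    [0, 0, 0, 0, 0, 0],
    [0, 0, 0, 0, 0, 0],
    [0, 0, 0, 0, 0, 0],
    [0, 0, 0, 0, 0, 0],
    [0, 0, 0, 0, 0, 0],
    [0, 0, 0, 0, 0, 0]
  ],
  "grip": 30,
  "squeeze": 20
}}

```text
clock: 5.43
position: [499.7, -105.6, 45.2]
tcp_rot: [[0.967, 0.256, -0.0], [0.256, -0.967, 0.0], [-0.0, -0.0, -1.0]]
contact_force: [-0.9, 0.2, 0.9]
grip_width: 25.4
grasp_force: 0.0
```

```bash
cat > s.py <<'E'
from h import *
o=arm.get_obs(); R=np.array(o["tcp_rot"])
print("t",round(o["clock"],2),"pos",np.round(o["position"],1),"yaw",np.degrees(np.arctan2(R[1,0],R[0,0])).round(2),"F",np.round(o["contact_force"],1),"Ftool",(R.T@o["contact_force"]).round(1),"M",np.round(o["wrist_torque"],3),"w",round(o["grip_width"],1),"g",round(o["grasp_force"],1),"q",np.round(o["qpos"]))
E
python3 b.py 3 knob_grip; python3 s.py
```

```text
{'clock': 5.433, 'qpos': [38.051, 33.542, -36.001, 115.712, 30.237, 40.154, -92.332], 'dq': [-0.122, 0.069, 0.029, -0.089, 0.036, 0.089, -0.021], 'effort': [0.007, -47.761, -8.779, -17.692, 0.009, 0.002, 0.0], 'position': [499.654, -105.595, 45.248], 'tcp_rot': [[0.967, 0.256, -0.0], [0.256, -0.967, 0.0], [-0.0, -0.0, -1.0]], 'contact_force': [-0.868, 0.196, 0.891], 'wrist_torque': [0.032, 0.001, 0.021], 'grasp_force': 0.0, 'grip_width': 25.421}
cam [581. -85. 188.] [[0.26, -0.97, -0.0], [-0.92, -0.24, 0.32], [-0.31, -0.08, -0.95]]
knob_grip 0.93 [312.0, 263.0, 38.0, 140.0] med [ 508. -107.   79.] lo [ 477. -118.   58.] hi [525. -97.  82.]
t 5.53 pos [ 499.6 -105.6   45.2] yaw 14.84 F [-0.8  0.2  0.4] Ftool [-0.7 -0.4 -0.4] M [ 0.016 -0.019 -0.012] w 25.9 g 0.0 q [ 38.  34. -36. 116.  30.  40. -92.]
```

View pics/w3.png

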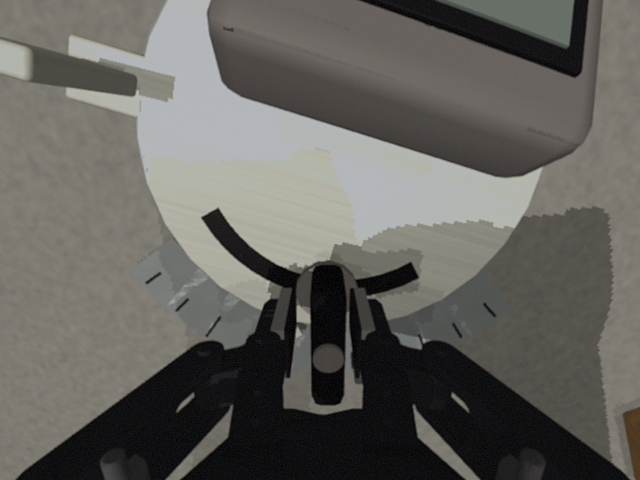

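The bar at (328,335) sits between the fingers. Joint 7 is at -92°, which leaves no room for 57° more anticlockwise, so I'll regrasp half a turn round.

Emit:
{"method": "send_rows", "body": {
  "rows": [
    [0, 0, -0.04, 0, 0, 0],
    [0, 0, -0.08, 0, 0, 0],
    [0, 0, -0.1, 0, 0, 0.12],
    [0, 0, -0.1, 0, 0, 0.24],
    [0, 0, -0.1, 0, 0, 0.36],
    [0, 0, -0.1, 0, 0, 0.48],
    [0, 0, -0.1, 0, 0, 0.6],
    [0, 0, -0.1, 0, 0, 0.72],
    [0, 0, -0.1, 0, 0, 0.84],
    [0, 0, -0.1, 0, 0, 0.96],
    [0, 0, -0.1, 0, 0, 1.08],
    [0, 0, -0.1, 0, 0, 1.2],
    [0, 0, -0.1, 0, 0, 1.32],
    [0, 0, -0.1, 0, 0, 1.44],
    [0, 0, -0.1, 0, 0, 1.56],
    [0, 0, -0.1, 0, 0, 1.6]
  ],
  "grip": 70
}}

```text
clock: 6.87
position: [497.9, -105.8, 143.2]
tcp_rot: [[0.307, -0.952, -0.008], [-0.952, -0.307, 0.002], [-0.004, 0.007, -1.0]]
contact_force: [0.4, 0.5, -1.5]
grip_width: 59.8
grasp_force: 0.0
```

Emit:
{"method": "send_rows", "body": {
  "rows": [
    [0, 0, 0, 0, 0, 0.12],
    [0, 0, 0, 0, 0, 0.24],
    [0, 0, 0, 0, 0, 0.36],
    [0, 0, 0, 0, 0, 0.48],
    [0, 0, 0, 0, 0, 0.6],
    [0, 0, 0, 0, 0, 0.72],
    [0, 0, 0, 0, 0, 0.84],
    [0, 0, 0, 0, 0, 0.96],
    [0, 0, 0, 0, 0, 1.08],
    [0, 0, 0, 0, 0, 1.2],
    [0, 0, 0, 0, 0, 1.32],
    [0, 0, 0.02, 0, 0, 1.44],
    [0, 0, 0.05, 0, 0, 1.54],
    [0, 0, 0.08, 0, 0, 1.54],
    [0, 0, 0.095, 0, 0, 1.54],
    [0, 0, 0.1, 0, 0, 1.54],
    [0, 0, 0.1, 0, 0, 1.54]
  ]
}}

```text
clock: 8.28
position: [380.1, -185.2, 51.3]
tcp_rot: [[-0.895, -0.444, 0.051], [-0.441, 0.896, 0.053], [-0.069, 0.025, -0.997]]
contact_force: [-0.0, -0.4, -0.2]
grip_width: 59.8
grasp_force: 0.0
```

```bash
python3 s.py
```

```text
t 8.28 pos [ 380.1 -185.2   51.3] yaw -153.76 F [-0.  -0.4 -0.2] Ftool [ 0.2 -0.4  0.1] M [-0.052 -0.02   0.008] w 59.8 g 0.0 q [ -34.   74.   90.  131.  -81.   83. -147.]
```

Clockwise turns lower joint 7, so the first grasp was the right one and this move ran into the joint limits. I'll go up and back.

Emit:
{"method": "send_rows", "body": {
  "rows": [
    [0, 0, -0.04, 0, 0, 0],
    [0, 0, -0.08, 0, 0, 0],
    [0, 0, -0.1, 0, 0, -0.1],
    [0, 0, -0.1, 0, 0, -0.2],
    [0, 0, -0.1, 0, 0, -0.3],
    [0, 0, -0.1, 0, 0, -0.4]
  ]
}}

```text
clock: 8.78
position: [377.4, -189.6, 153.1]
tcp_rot: [[-0.645, -0.762, 0.055], [-0.76, 0.647, 0.055], [-0.077, -0.007, -0.997]]
contact_force: [0.7, -0.7, -0.7]
grip_width: 59.8
grasp_force: 0.0
```

```bash
cat >> s.py <<'E'
import sys
if len(sys.argv)>1:
    from scipy.spatial.transform import Rotation as S
    x,y,z,a=map(float,sys.argv[1:5]); a=np.radians(a); c,s=np.cos(a),np.sin(a)
    T=np.array([[c,s,0],[s,-c,0],[0,0,-1]]); print("tool shift mm",(R.T@(np.array([x,y,z])-o["position"])).round(1),"rotvec",S.from_matrix(R.T@T).as_rotvec().round(3))
E
python3 s.py 499.7 -105.6 145 14.8
```

```text
t 8.78 pos [ 377.4 -189.6  153.1] yaw -130.32 F [ 0.7 -0.7 -0.7] Ftool [ 0.2 -1.   0.7] M [-0.056  0.049  0.01 ] w 59.8 g 0.0 q [ -39.   43.   89.  127.  -54.   65. -141.]
tool shift mm [-142.1  -38.7   19.4] rotvec [-0.101  0.022 -2.531]
```

Emit:
{"method": "send_rows", "body": {
  "rows": [
    [0, 0, 0, 0, 0, -0.12],
    [-0.02, 0, 0, 0, 0, -0.24],
    [-0.04, -0.01, 0, 0, 0, -0.36],
    [-0.06, -0.02, 0, 0, 0, -0.48],
    [-0.08, -0.02, 0, 0, 0, -0.6],
    [-0.1, -0.03, 0, 0, 0, -0.72],
    [-0.12, -0.035, 0.005, 0, 0, -0.84],
    [-0.142, -0.039, 0.01, 0, 0, -0.96],
    [-0.142, -0.039, 0.01, 0, 0, -1.08],
    [-0.142, -0.039, 0.01, 0, 0, -1.2],
    [-0.142, -0.039, 0.01, 0, 0, -1.32],
    [-0.142, -0.039, 0.01, 0, 0, -1.44]
  ]
}}

```text
clock: 9.78
position: [498.1, -107.5, 152.0]
tcp_rot: [[0.671, -0.739, 0.052], [-0.741, -0.669, 0.054], [-0.005, -0.075, -0.997]]
contact_force: [-0.8, -0.6, 1.2]
grip_width: 59.9
grasp_force: 0.0
```

```bash
python3 s.py 499.7 -105.6 145 14.8
```

```text
t 9.78 pos [ 498.1 -107.5  152. ] yaw -47.82 F [-0.8 -0.6  1.2] Ftool [-0.1  0.9 -1.3] M [-0.05   0.069  0.036] w 59.9 g 0.0 q [-41.  33.  68. 117. -43.  56. -87.]
tool shift mm [-0.3 -1.9  7.2] rotvec [-0.07  -0.036 -1.093]
```

Emit:
{"method": "send_rows", "body": {
  "rows": [
    [0, -0.002, 0.003, -0.01, 0, -0.12],
    [0, -0.002, 0.007, -0.02, -0.01, -0.24],
    [0, -0.002, 0.007, -0.03, -0.01, -0.36],
    [0, -0.002, 0.007, -0.04, -0.02, -0.48],
    [0, -0.002, 0.007, -0.05, -0.02, -0.6],
    [0, -0.002, 0.007, -0.05, -0.03, -0.72],
    [0, -0.002, 0.007, -0.06, -0.03, -0.84],
    [0, -0.002, 0.007, -0.07, -0.036, -0.96],
    [0, -0.002, 0.007, -0.07, -0.036, -1.093],
    [0, -0.002, 0.007, -0.07, -0.036, -1.093],
    [0, -0.002, 0.007, -0.07, -0.036, -1.093],
    [0, -0.002, 0.007, -0.07, -0.036, -1.093]
  ]
}}

```text
clock: 10.78
position: [499.9, -105.6, 145.2]
tcp_rot: [[0.969, 0.247, -0.001], [0.247, -0.969, 0.001], [-0.001, -0.001, -1.0]]
contact_force: [0.5, -0.5, 0.5]
grip_width: 59.8
grasp_force: 0.0
```

```bash
python3 s.py 499.7 -105.6 45.3 14.8
```

```text
t 10.78 pos [ 499.9 -105.6  145.2] yaw 14.3 F [ 0.5 -0.5  0.5] Ftool [ 0.3  0.6 -0.5] M [ 0.032 -0.042  0.018] w 59.8 g 0.0 q [-34.  28.  54. 115. -29.  51. -40.]
tool shift mm [-0.2  0.  99.9] rotvec [-0.001  0.001 -0.009]
```

Emit:
{"method": "send_rows", "body": {
  "rows": [
    [0, 0, 0.035, 0, 0, -0.009],
    [0, 0, 0.07, 0, 0, -0.009],
    [0, 0, 0.09, 0, 0, -0.009],
    [0, 0, 0.1, 0, 0, -0.009],
    [0, 0, 0.1, 0, 0, -0.009],
    [0, 0, 0.1, 0, 0, -0.009]
  ]
}}

```text
clock: 11.28
position: [500.0, -105.9, 45.3]
tcp_rot: [[0.966, 0.259, -0.002], [0.259, -0.966, -0.001], [-0.002, 0.0, -1.0]]
contact_force: [0.4, -1.0, 0.4]
grip_width: 59.6
grasp_force: 0.0
```

Emit:
{"method": "send_rows", "body": {
  "rows": [
    [0, 0, 0, 0, 0, 0],
    [0, 0, 0, 0, 0, 0],
    [0, 0, 0, 0, 0, 0],
    [0, 0, 0, 0, 0, 0],
    [0, 0, 0, 0, 0, 0],
    [0, 0, 0, 0, 0, 0],
    [0, 0, 0, 0, 0, 0],
    [0, 0, 0, 0, 0, 0]
  ],
  "grip": 0,
  "squeeze": 80
}}

```text
clock: 11.95
position: [501.4, -106.9, 46.3]
tcp_rot: [[0.966, 0.259, 0.002], [0.259, -0.966, -0.002], [0.002, 0.002, -1.0]]
contact_force: [0.4, -4.5, 6.4]
grip_width: 13.3
grasp_force: 79.0
```

```bash
python3 s.py 499.7 -105.6 45.3 14.8
```

```text
t 11.95 pos [ 501.4 -106.9   46.3] yaw 15.0 F [ 0.4 -4.5  6.4] Ftool [-0.7  4.5 -6.4] M [-0.811  0.056 -0.107] w 13.3 g 79.0 q [-26.  36.  44. 118. -39.  41. -32.]
tool shift mm [-1.3 -1.7  1. ] rotvec [ 0.002 -0.002  0.004]
```

Emit:
{"method": "send_rows", "body": {
  "rows": [
    [0, 0.001, 0, 0, 0, -0.05],
    [0, 0.001, 0, 0, 0, -0.1],
    [0, 0.001, 0, 0, 0, -0.15],
    [0, 0.001, 0, 0, 0, -0.2]
  ]
}}

```text
clock: 12.28
position: [501.2, -106.3, 46.3]
tcp_rot: [[0.894, 0.448, 0.001], [0.448, -0.894, 0.001], [0.001, -0.001, -1.0]]
contact_force: [-0.8, -0.5, 11.6]
grip_width: 13.2
grasp_force: 79.9
```

```bash
python3 s.py
```

```text
t 12.28 pos [ 501.2 -106.3   46.3] yaw 26.61 F [-0.8 -0.5 11.6] Ftool [ -0.9   0.1 -11.6] M [ 0.045  0.352 -0.446] w 13.2 g 79.9 q [-24.  35.  42. 118. -36.  40. -22.]
```

Emit:
{"method": "send_rows", "body": {
  "rows": [
    [0, 0, 0, 0, 0, -0.05],
    [0, 0, 0, 0, 0, -0.1],
    [0, 0, 0, 0, 0, -0.15],
    [0, 0, 0, 0, 0, -0.2],
    [0, 0, 0, 0, 0, -0.25],
    [0, 0, 0, 0, 0, -0.3]
  ]
}}

```text
clock: 12.78
position: [500.5, -105.4, 46.2]
tcp_rot: [[0.722, 0.692, -0.001], [0.692, -0.722, 0.003], [0.001, -0.002, -1.0]]
contact_force: [-3.5, 1.4, 14.4]
grip_width: 12.8
grasp_force: 80.3
```

```bash
python3 s.py
```

```text
t 12.78 pos [ 500.5 -105.4   46.2] yaw 43.8 F [-3.5  1.4 14.4] Ftool [ -1.5  -3.5 -14.4] M [ 0.42   0.835 -0.394] w 12.8 g 80.3 q [-21.  34.  37. 117. -33.  39.  -8.]
```

Emit:
{"method": "send_rows", "body": {
  "rows": [
    [0, 0, 0, 0, 0, -0.05],
    [0, 0, 0, 0, 0, -0.1],
    [0, 0, 0, 0, 0, -0.15],
    [0, 0, 0, 0, 0, -0.2],
    [0, 0, 0, 0, 0, -0.25],
    [0, 0, 0, 0, 0, -0.3]
  ]
}}

```text
clock: 13.28
position: [499.6, -104.7, 46.2]
tcp_rot: [[0.485, 0.875, -0.002], [0.875, -0.485, 0.004], [0.002, -0.004, -1.0]]
contact_force: [-6.1, 2.6, 17.2]
grip_width: 13.0
grasp_force: 80.8
```

```bash
python3 s.py
```

```text
t 13.28 pos [ 499.6 -104.7   46.2] yaw 61.0 F [-6.1  2.6 17.2] Ftool [ -0.6  -6.7 -17.2] M [ 0.696  1.413 -0.407] w 13.0 g 80.8 q [-18.  32.  33. 117. -29.  38.   5.]
```

Emit:
{"method": "send_rows", "body": {
  "rows": [
    [0, 0, 0, 0, 0, -0.05],
    [0, 0, 0, 0, 0, -0.1],
    [0, 0, 0, 0, 0, -0.15],
    [0, 0, 0, 0, 0, -0.2],
    [0, 0, 0, 0, 0, -0.25],
    [0, 0, 0, 0, 0, -0.3]
  ]
}}

```text
clock: 13.78
position: [498.5, -104.3, 46.2]
tcp_rot: [[0.205, 0.979, -0.004], [0.979, -0.205, 0.004], [0.003, -0.005, -1.0]]
contact_force: [-7.9, 3.5, 20.8]
grip_width: 12.9
grasp_force: 81.3
```

```bash
python3 s.py
```

```text
t 13.78 pos [ 498.5 -104.3   46.2] yaw 78.19 F [-7.9  3.5 20.8] Ftool [  1.9  -8.6 -20.7] M [ 0.76   2.034 -0.507] w 12.9 g 81.3 q [-14.  31.  29. 117. -25.  37.  19.]
```

Emit:
{"method": "send_rows", "body": {
  "rows": [
    [0, 0, 0, 0, 0, 0],
    [0, 0, 0, 0, 0, 0],
    [0, 0, 0, 0, 0, 0],
    [0, 0, 0, 0, 0, 0],
    [0, 0, -0.04, 0, 0, 0],
    [0, 0, -0.08, 0, 0, 0],
    [0, 0, -0.11, 0, 0, 0],
    [0, 0, -0.11, 0, 0, 0]
  ],
  "grip": 40
}}

```text
clock: 14.45
position: [504.3, -107.3, 160.4]
tcp_rot: [[0.207, 0.978, 0.008], [0.978, -0.207, -0.001], [0.001, 0.008, -1.0]]
contact_force: [1.9, -0.2, -0.1]
grip_width: 34.3
grasp_force: 0.0
```

```bash
python3 s.py 575 18 150 88.3; python3 c.py | head -4; python3 b.py 4 lug_grip mark_tip
```

```text
t 14.45 pos [ 504.3 -107.3  160.4] yaw 78.06 F [ 1.9 -0.2 -0.1] Ftool [0.2 1.9 0.1] M [-0.018 -0.021 -0.035] w 34.3 g 0.0 q [-21.  21.  36. 114. -16.  50.  12.]
tool shift mm [137.2  43.1  10.9] rotvec [ 0.008 -0.    -0.179]
wrist table z [596.5   3.3  -2.5]
 plate pivot [568.6 -95.7] res 2.3 63
 knob top [ 497.5 -105.5] mid [ 497.  -107.5] len 53.0 ang 77.4 z 77.2 1315
  mark_tip 0.78 [259.0, 263.6, 26.1, 21.0] onplane22 ctr [ 447.4 -141.1   22. ]
{'clock': 15.05, 'qpos': [-20.49, 21.295, 35.659, 114.202, -16.131, 49.495, 12.043], 'dq': [-0.131, -0.24, 0.066, -0.049, 0.06, 0.114, -0.045], 'effort': [-0.01, -39.812, 6.443, -23.075, 0.013, 0.016, 0.0], 'position': [500.049, -106.209, 154.517], 'tcp_rot': [[0.206, 0.979, -0.002], [0.979, -0.206, 0.0], [-0.0, -0.002, -1.0]], 'contact_force': [0.465, -1.102, 0.041], 'wrist_torque': [-0.014, 0.043, -0.014], 'grasp_force': 0.0, 'grip_width': 33.998}
cam [519. -26. 297.] [[0.98, -0.21, -0.0], [-0.19, -0.93, 0.32], [-0.07, -0.31, -0.95]]
lug_grip 0.91 [269.0, 3.0, 344.0, 301.0] med [587. -79.  23.] lo [ 494. -173.   21.] hi [696.  13. 122.]
lug_grip 0.59 [238.0, 2.0, 374.0, 331.0] med [575. -80.  23.] lo [ 449. -183.   10.] hi [691.   8. 121.]
mark_tip 0.66 [263.0, 265.0, 29.0, 23.0] med [ 450. -144.   21.] lo [ 439. -154.   11.] hi [ 459. -138.   23.]
```

View pics/w4.png

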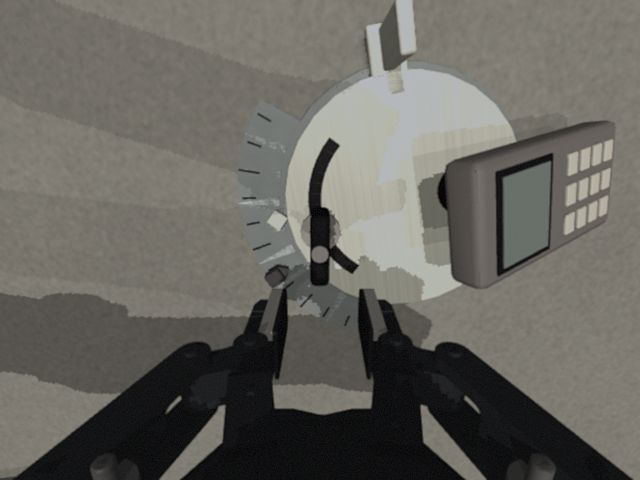

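The bar has turned to lie along image vertical at (320,245). The pointer is at (277,220), the rider at (277,275) and the lug at (395,35). Going to the lug now.

```bash
python3 s.py 574.4 19 130 88.3
```

```text
t 15.2 pos [ 500.3 -106.2  154.9] yaw 78.11 F [0.1 0.  0.8] Ftool [ 0.1  0.1 -0.8] M [ 0.003 -0.026 -0.004] w 33.9 g 0.0 q [-20.  21.  36. 114. -16.  49.  12.]
tool shift mm [137.8  46.8  24.8] rotvec [-0.002  0.    -0.178]
```

Emit:
{"method": "send_rows", "body": {
  "rows": [
    [0.035, 0.012, 0, 0, 0, -0.04],
    [0.07, 0.024, 0, 0, 0, -0.09],
    [0.105, 0.036, 0.01, 0, 0, -0.13],
    [0.138, 0.047, 0.025, 0, 0, -0.178],
    [0.138, 0.047, 0.025, 0, 0, -0.178],
    [0.138, 0.047, 0.025, 0, 0, -0.178],
    [0.138, 0.047, 0.025, 0, 0, -0.178],
    [0.138, 0.047, 0.025, 0, 0, -0.178]
  ],
  "grip": 60
}}

```text
clock: 15.87
position: [574.4, 17.4, 130.3]
tcp_rot: [[0.032, 0.999, -0.001], [0.999, -0.032, -0.001], [-0.001, -0.001, -1.0]]
contact_force: [0.2, -0.2, 0.2]
grip_width: 51.3
grasp_force: 0.0
```

```bash
python3 s.py 574.4 19 43.5 88.3
cat > l.py <<'E'
from h import *
c="wrist"; im,d=arm.snapshot(c); cv2.imwrite("pics/w5.png",im)
v,u=np.mgrid[0:480,0:640]; k=d>0; uv=np.c_[u[k],v[k]]; P=world(c,uv,d[k])
t=(P[:,2]>76)&(P[:,2]<88)&(np.hypot(P[:,0]-574,P[:,1]-19)<35); K=P[t,:2]; print(t.sum())
(cx,cy),(w,h),a=cv2.minAreaRect(K.astype(np.float32)); print("lug top",cx,cy,w,h,a,P[t,2].mean())
E
python3 l.py
```

```text
t 15.87 pos [574.4  17.4 130.3] yaw 88.17 F [ 0.2 -0.2  0.2] Ftool [-0.2  0.2 -0.2] M [ 0.013  0.034 -0.008] w 51.3 g 0.0 q [-27.  29.  30. 106. -18.  50.   9.]
tool shift mm [ 1.6  0.1 86.7] rotvec [-0.001  0.001 -0.002]
721
lug top 575.9718017578125 17.84400749206543 29.93355941772461 10.024778366088867 88.07270050048828 81.72553904847518
```

View pics/w5.png

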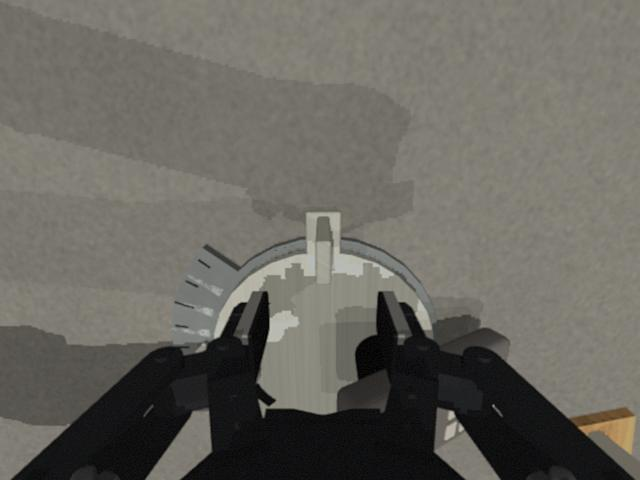

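The lug stands centred at (323,250), and its top measures 30 x 10 mm at (576,18), which matches. Descend and grip lightly.

Emit:
{"method": "send_rows", "body": {
  "rows": [
    [0.001, 0.0015, 0.04, 0, 0, 0],
    [0.001, 0.0015, 0.07, 0, 0, 0],
    [0.001, 0.0015, 0.087, 0, 0, 0],
    [0.001, 0.0015, 0.087, 0, 0, 0],
    [0.001, 0.0015, 0.087, 0, 0, 0]
  ]
}}

```text
clock: 16.33
position: [575.5, 18.7, 42.9]
tcp_rot: [[0.032, 0.999, -0.003], [1.0, -0.032, -0.001], [-0.001, -0.003, -1.0]]
contact_force: [0.3, 0.3, -0.8]
grip_width: 51.4
grasp_force: 0.0
```

Emit:
{"method": "send_rows", "body": {
  "rows": [
    [0, 0, 0, 0, 0, 0],
    [0, 0, 0, 0, 0, 0],
    [0, 0, 0, 0, 0, 0],
    [0, 0, 0, 0, 0, 0],
    [0, 0, 0, 0, 0, 0],
    [0, 0, 0, 0, 0, 0]
  ],
  "grip": 0,
  "squeeze": 30
}}

```text
clock: 16.83
position: [576.8, 20.2, 44.5]
tcp_rot: [[0.031, 1.0, 0.0], [1.0, -0.031, 0.001], [0.001, 0.0, -1.0]]
contact_force: [-0.8, 0.2, 6.9]
grip_width: 9.6
grasp_force: 30.3
```

```bash
python3 s.py
python3 - <<'E'
import numpy as np
# swing about pivot: tool x = radial out, tool y = world +x-ish; anticlockwise (world) by a -> rz=-a
r=115
for a in np.radians([4,8,12,16,20,23.8]): print(np.round([r*(np.cos(a)-1),-r*np.sin(a),-a*1000],1))
E
```

```text
t 16.83 pos [576.8  20.2  44.5] yaw 88.24 F [-0.8  0.2  6.9] Ftool [ 0.2 -0.8 -6.9] M [-0.085  0.467 -0.363] w 9.6 g 30.3 q [-24.  36.  26. 108. -23.  41.  13.]
[ -0.3  -8.  -69.8]
[  -1.1  -16.  -139.6]
[  -2.5  -23.9 -209.4]
[  -4.5  -31.7 -279.3]
[  -6.9  -39.3 -349.1]
[  -9.8  -46.4 -415.4]
```

Emit:
{"method": "send_rows", "body": {
  "rows": [
    [-0.0001, -0.004, 0, 0, 0, -0.035],
    [-0.0003, -0.008, 0, 0, 0, -0.07],
    [-0.0007, -0.012, 0, 0, 0, -0.105],
    [-0.0011, -0.016, 0, 0, 0, -0.14],
    [-0.0018, -0.02, 0, 0, 0, -0.175],
    [-0.0025, -0.0239, 0, 0, 0, -0.209],
    [-0.0035, -0.0279, 0, 0, 0, -0.245],
    [-0.0045, -0.0317, 0, 0, 0, -0.279],
    [-0.0057, -0.0356, 0, 0, 0, -0.314],
    [-0.0069, -0.0393, 0, 0, 0, -0.349],
    [-0.0083, -0.043, 0, 0, 0, -0.383],
    [-0.0096, -0.046, 0, 0, 0, -0.411],
    [-0.0096, -0.046, 0, 0, 0, -0.411],
    [-0.0096, -0.046, 0, 0, 0, -0.411],
    [-0.0096, -0.046, 0, 0, 0, -0.411]
  ]
}}

```text
clock: 18.08
position: [529.3, 12.6, 44.4]
tcp_rot: [[-0.371, 0.928, -0.002], [0.928, 0.371, 0.002], [0.003, -0.001, -1.0]]
contact_force: [-5.4, 2.4, 11.6]
grip_width: 9.7
grasp_force: 30.4
```

```bash
python3 s.py;  python3 b.py 6 mark_tip pointer_tip| tail -2
```

```text
t 18.08 pos [529.3  12.6  44.4] yaw 111.8 F [-5.4  2.4 11.6] Ftool [  4.3  -4.2 -11.6] M [ 0.257  1.03  -0.36 ] w 9.7 g 30.4 q [-20.  31.  20. 115. -17.  37.  33.]
cam [500.  88. 187.] [[0.93, 0.37, -0.0], [0.35, -0.88, 0.32], [0.12, -0.29, -0.95]]
pointer_tip 0.81 [200.0, 254.0, 385.0, 225.0] med [530.   2.  22.] lo [491. -73.  14.] hi [660.  28.  83.]
```

View pics/w6.png

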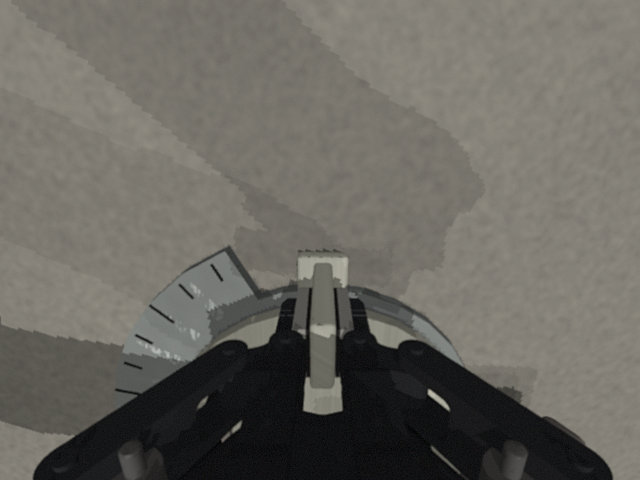

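The lug is still held at (323,320), at yaw 111.8°, so the head is at about 21.8°. Release and look at pointer and rider from above the knob.

Emit:
{"method": "send_rows", "body": {
  "rows": [
    [0, 0, 0, 0, 0, 0],
    [0, 0, 0, 0, 0, 0],
    [0, 0, 0, 0, 0, 0],
    [0, 0, 0, 0, 0, 0],
    [0, 0, -0.04, 0, 0, 0],
    [0, 0, -0.08, 0, 0, 0],
    [0, 0, -0.11, 0, 0, 0],
    [0, 0, -0.11, 0, 0, 0],
    [0, 0, -0.11, 0, 0, 0],
    [0, 0, -0.11, 0, 0, 0]
  ],
  "grip": 50
}}

```text
clock: 19.07
position: [529.6, 12.1, 152.7]
tcp_rot: [[-0.373, 0.928, -0.002], [0.928, 0.373, 0.0], [0.001, -0.001, -1.0]]
contact_force: [-0.0, 0.5, 0.3]
grip_width: 42.9
grasp_force: 0.0
```

```bash
python3 s.py 498 -107 155 78
```

```text
t 19.07 pos [529.6  12.1 152.7] yaw 111.88 F [-0.   0.5  0.3] Ftool [ 0.5  0.2 -0.3] M [-0.024  0.034 -0.039] w 42.9 g 0.0 q [-24.  21.  24. 112. -11.  49.  28.]
tool shift mm [-98.8 -73.8  -2.3] rotvec [-0.002 -0.001  0.591]
```

Emit:
{"method": "send_rows", "body": {
  "rows": [
    [-0.03, -0.022, -0.002, 0, 0, 0.12],
    [-0.06, -0.044, -0.002, 0, 0, 0.24],
    [-0.09, -0.066, -0.002, 0, 0, 0.36],
    [-0.099, -0.074, -0.002, 0, 0, 0.48],
    [-0.099, -0.074, -0.002, 0, 0, 0.591],
    [-0.099, -0.074, -0.002, 0, 0, 0.591],
    [-0.099, -0.074, -0.002, 0, 0, 0.591],
    [-0.099, -0.074, -0.002, 0, 0, 0.591],
    [-0.099, -0.074, -0.002, 0, 0, 0.591]
  ]
}}

```text
clock: 19.82
position: [498.1, -106.5, 154.4]
tcp_rot: [[0.204, 0.979, -0.002], [0.979, -0.204, 0.0], [-0.0, -0.002, -1.0]]
contact_force: [-0.1, -0.1, -0.1]
grip_width: 43.0
grasp_force: 0.0
```

```bash
python3 c.py | head -5
python3 - <<'E'
from h import *
z=np.load("/tmp/w2.npz"); im=z["im"]
print(px("wrist",[[450,-142,20]]))
cv2.imwrite("pics/w7.png",cv2.resize(im[180:320,200:380],None,fx=4,fy=4,interpolation=cv2.INTER_CUBIC))
E
python3 s.py 498 -107 45.3 78
```

```text
wrist table z [5.793e+02 7.400e+00 2.000e-01]
 plate pivot [571.1 -97.3] res 2.0 63
 knob top [ 499.2 -106.2] mid [ 498.8 -108.2] len 53.0 ang 77.5 z 79.7 1378
  mark_tip 0.8 [267.9, 263.3, 26.0, 22.2] onplane22 ctr [ 450.7 -143.9   22. ]
  knob_grip 0.71 [312.4, 206.4, 23.2, 74.4] onplane22 ctr [ 495.5 -124.7   22. ]
[[277.56912565 270.89813711]]
t 20.42 pos [ 498.2 -107.5  155.1] yaw 78.0 F [-0.1  0.2 -0.9] Ftool [ 0.2 -0.2  0.9] M [-0.011 -0.041 -0.008] w 42.7 g 0.0 q [-19.  21.  34. 114. -15.  49.  11.]
tool shift mm [  0.4  -0.2 109.8] rotvec [-0.001  0.     0.   ]
```

View pics/w7.png

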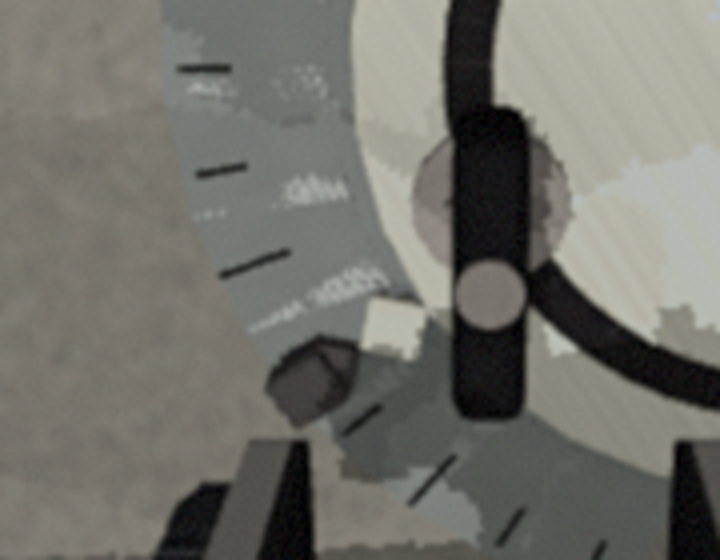

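The crop shows the pointer diamond at (393,329) with its outer corner at about (362,350), touching the rider's inner tip at about (355,350). I'll check the angles numerically.

Run:
```python
from h import *
piv=np.array([571.1,-97.3])
f=lambda x,y:(200+x/4,180+y/4)
for n,c,z in [("pointer ctr",(394,329),18),("ptip",(362,350),16),("mark tip",(355,350),20),("rider base mid",(336,366),20),("rider ctr",(306,385),22),("rider tail",(282,402),22)]:
    p=onplane("wrist",[f(*c)],z)[0][:2]; v=p-piv; print(n,p.round(1),"r",np.hypot(*v).round(1),"ang",np.degrees(np.arctan2(-v[1],-v[0])).round(2))
```

```text
pointer ctr [ 470.4 -138.4] r 108.8 ang 22.21
ptip [ 461.6 -142.8] r 118.6 ang 22.56
mark tip [ 460.8 -140.8] r 118.6 ang 21.54
rider base mid [ 455.6 -143.8] r 124.5 ang 21.93
rider ctr [ 448.2 -146.1] r 132.3 ang 21.67
rider tail [ 441.7 -149.2] r 139.4 ang 21.84
```

Pointer and rider agree to about 0.5° (1 mm), well inside the 5 mm. Now grip the knob.

Emit:
{"method": "send_rows", "body": {
  "rows": [
    [0, 0, 0.04, 0, 0, 0],
    [0, 0, 0.075, 0, 0, 0],
    [0, 0, 0.1, 0, 0, 0],
    [0, 0, 0.11, 0, 0, 0.005],
    [0, 0, 0.11, 0, 0, 0.005],
    [0, 0, 0.11, 0, 0, 0.005],
    [0, 0, 0.11, 0, 0, 0.005],
    [0, 0, 0.11, 0, 0, 0.005]
  ]
}}

```text
clock: 21.08
position: [499.7, -107.8, 46.7]
tcp_rot: [[0.213, 0.977, 0.002], [0.977, -0.213, -0.0], [0.0, 0.002, -1.0]]
contact_force: [-0.4, -0.2, 0.7]
grip_width: 42.5
grasp_force: 0.0
```

```bash
python3 s.py 498.5 -107.5 45.3 77.5
```

```text
t 21.08 pos [ 499.7 -107.8   46.7] yaw 77.71 F [-0.4 -0.2  0.7] Ftool [-0.2 -0.4 -0.7] M [ 0.006 -0.003  0.03 ] w 42.5 g 0.0 q [-14.  31.  28. 117. -24.  37.  18.]
tool shift mm [ 0.  -1.2  1.4] rotvec [ 0.002 -0.     0.004]
```

Emit:
{"method": "send_rows", "body": {
  "rows": [
    [0, 0, 0, 0, 0, 0],
    [0, 0, 0, 0, 0, 0],
    [0, 0, 0, 0, 0, 0],
    [0, 0, 0, 0, 0, 0],
    [0, 0, 0, 0, 0, 0],
    [0, 0, 0, 0, 0, 0],
    [0, 0, 0, 0, 0, 0]
  ],
  "grip": 0,
  "squeeze": 80
}}

```text
clock: 21.67
position: [497.9, -107.2, 46.1]
tcp_rot: [[0.213, 0.977, -0.001], [0.977, -0.213, 0.001], [0.001, -0.001, -1.0]]
contact_force: [-4.1, 0.7, 9.9]
grip_width: 13.1
grasp_force: 77.8
```

```bash
python3 s.py 498.5 -107.5 45.3 77.5
```

```text
t 21.67 pos [ 497.9 -107.2   46.1] yaw 77.71 F [-4.1  0.7  9.9] Ftool [-0.2 -4.2 -9.9] M [ 0.268  0.77  -0.033] w 13.1 g 77.8 q [-14.  31.  28. 118. -24.  37.  18.]
tool shift mm [-0.2  0.6  0.8] rotvec [-0.001 -0.001  0.004]
```

Emit:
{"method": "send_rows", "body": {
  "rows": [
    [0, -0.001, 0, 0, 0, 0.04],
    [0, -0.001, 0, 0, 0, 0.08],
    [0, -0.001, 0, 0, 0, 0.12]
  ]
}}

```text
clock: 21.92
position: [497.9, -107.2, 46.1]
tcp_rot: [[0.329, 0.944, 0.001], [0.944, -0.329, 0.0], [0.001, 0.0, -1.0]]
contact_force: [-1.0, -0.0, 6.3]
grip_width: 13.0
grasp_force: 78.0
```

```bash
cat > m.py <<'E'
from h import *
o=arm.get_obs(); R=np.array(o["tcp_rot"]); y=np.arctan2(R[1,0],R[0,0])
print(round(o["clock"],2),"yaw",round(y,3),"Mz",round(o["wrist_torque"][2],3),"Ft",(R.T@o["contact_force"]).round(1),np.round(o["position"],1),o["grip_width"].__round__(1))
open("/tmp/log","a").write(f"{y} {o['wrist_torque'][2]}\n")
E
python3 m.py
```

```text
21.92 yaw 1.236 Mz 0.407 Ft [-0.3 -0.9 -6.3] [ 497.9 -107.2   46.1] 13.0
```

Emit:
{"method": "send_rows", "body": {
  "rows": [
    [0, 0, 0, 0, 0, 0.04],
    [0, 0, 0, 0, 0, 0.08]
  ]
}}

```text
clock: 22.08
position: [498.0, -107.3, 46.1]
tcp_rot: [[0.403, 0.915, 0.001], [0.915, -0.403, 0.0], [0.0, 0.0, -1.0]]
contact_force: [-0.7, -0.0, 6.4]
grip_width: 12.7
grasp_force: 78.0
```

```bash
python3 m.py
```

```text
22.08 yaw 1.156 Mz 0.403 Ft [-0.3 -0.6 -6.4] [ 498.  -107.3   46.1] 12.7
```

Emit:
{"method": "send_rows", "body": {
  "rows": [
    [0, 0, 0, 0, 0, 0.04],
    [0, 0, 0, 0, 0, 0.08]
  ]
}}

```text
clock: 22.25
position: [498.1, -107.3, 46.1]
tcp_rot: [[0.475, 0.88, 0.001], [0.88, -0.475, 0.0], [0.001, 0.001, -1.0]]
contact_force: [-0.6, 0.6, 6.1]
grip_width: 13.1
grasp_force: 78.0
```

```bash
python3 m.py
```

```text
22.25 yaw 1.076 Mz 0.377 Ft [ 0.2 -0.8 -6.1] [ 498.1 -107.3   46.1] 13.1
```

Emit:
{"method": "send_rows", "body": {
  "rows": [
    [0, 0, 0, 0, 0, 0.04],
    [0, 0, 0, 0, 0, 0.08]
  ]
}}

```text
clock: 22.42
position: [498.2, -107.4, 46.1]
tcp_rot: [[0.544, 0.839, 0.001], [0.839, -0.544, 0.0], [0.001, 0.001, -1.0]]
contact_force: [-0.6, -0.9, 6.1]
grip_width: 13.0
grasp_force: 77.9
```

```bash
python3 m.py
```

```text
22.42 yaw 0.996 Mz 0.379 Ft [-1.1  0.  -6.1] [ 498.2 -107.4   46.1] 13.0
```

Emit:
{"method": "send_rows", "body": {
  "rows": [
    [0, 0, 0, 0, 0, 0.04],
    [0, 0, 0, 0, 0, 0.08]
  ]
}}

```text
clock: 22.58
position: [498.3, -107.4, 46.1]
tcp_rot: [[0.609, 0.793, 0.001], [0.793, -0.609, -0.0], [0.001, 0.001, -1.0]]
contact_force: [-0.3, -0.1, 6.4]
grip_width: 13.0
grasp_force: 77.9
```

```bash
python3 m.py
```

```text
22.58 yaw 0.916 Mz 0.374 Ft [-0.2 -0.2 -6.4] [ 498.3 -107.4   46.1] 13.0
```

Emit:
{"method": "send_rows", "body": {
  "rows": [
    [0, 0, 0, 0, 0, 0.04],
    [0, 0, 0, 0, 0, 0.08]
  ]
}}

```text
clock: 22.75
position: [498.3, -107.5, 46.1]
tcp_rot: [[0.671, 0.742, 0.001], [0.742, -0.671, -0.0], [0.001, 0.001, -1.0]]
contact_force: [-0.0, -0.1, 5.9]
grip_width: 13.3
grasp_force: 77.9
```

```bash
python3 m.py
```

```text
22.75 yaw 0.836 Mz 0.441 Ft [-0.1  0.  -5.9] [ 498.3 -107.5   46.1] 13.3
```

Emit:
{"method": "send_rows", "body": {
  "rows": [
    [0, 0, 0, 0, 0, 0.04],
    [0, 0, 0, 0, 0, 0.08]
  ]
}}

```text
clock: 22.92
position: [498.4, -107.6, 46.1]
tcp_rot: [[0.728, 0.686, 0.001], [0.686, -0.728, -0.0], [0.001, 0.001, -1.0]]
contact_force: [-0.2, -1.2, 5.0]
grip_width: 13.0
grasp_force: 77.9
```

```bash
python3 m.py
```

```text
22.92 yaw 0.756 Mz 0.445 Ft [-1.   0.8 -5. ] [ 498.4 -107.6   46.1] 13.0
```

Emit:
{"method": "send_rows", "body": {
  "rows": [
    [0, 0, 0, 0, 0, 0.04],
    [0, 0, 0, 0, 0, 0.08]
  ]
}}

```text
clock: 23.08
position: [498.4, -107.7, 46.1]
tcp_rot: [[0.78, 0.625, 0.001], [0.625, -0.78, -0.0], [0.001, 0.001, -1.0]]
contact_force: [-0.0, -0.7, 5.8]
grip_width: 13.2
grasp_force: 77.9
```

```bash
python3 m.py
```

```text
23.08 yaw 0.676 Mz 0.445 Ft [-0.4  0.5 -5.8] [ 498.4 -107.7   46.1] 13.2
```

Emit:
{"method": "send_rows", "body": {
  "rows": [
    [0, 0, 0, 0, 0, 0.04],
    [0, 0, 0, 0, 0, 0.08]
  ]
}}

```text
clock: 23.25
position: [498.5, -107.8, 46.1]
tcp_rot: [[0.828, 0.561, 0.001], [0.561, -0.828, -0.001], [0.001, 0.001, -1.0]]
contact_force: [-0.9, -1.0, 4.4]
grip_width: 13.1
grasp_force: 77.8
```

```bash
python3 m.py
```

```text
23.25 yaw 0.596 Mz 0.446 Ft [-1.3  0.3 -4.4] [ 498.5 -107.8   46.1] 13.1
```

Emit:
{"method": "send_rows", "body": {
  "rows": [
    [0, 0, 0, 0, 0, 0.04],
    [0, 0, 0, 0, 0, 0.08]
  ]
}}

```text
clock: 23.42
position: [498.5, -107.8, 46.1]
tcp_rot: [[0.87, 0.493, 0.002], [0.493, -0.87, -0.001], [0.001, 0.001, -1.0]]
contact_force: [0.1, -1.9, 5.7]
grip_width: 12.7
grasp_force: 77.9
```

```bash
python3 m.py
```

```text
23.42 yaw 0.516 Mz 0.497 Ft [-0.8  1.7 -5.7] [ 498.5 -107.8   46.1] 12.7
```

Emit:
{"method": "send_rows", "body": {
  "rows": [
    [0, 0, 0, 0, 0, 0.04],
    [0, 0, 0, 0, 0, 0.08]
  ]
}}

```text
clock: 23.58
position: [498.6, -107.9, 46.2]
tcp_rot: [[0.907, 0.422, 0.002], [0.422, -0.907, -0.001], [0.001, 0.001, -1.0]]
contact_force: [0.6, -1.9, 5.7]
grip_width: 13.3
grasp_force: 77.9
```

```bash
python3 m.py
```

```text
23.58 yaw 0.436 Mz 0.45 Ft [-0.2  2.  -5.7] [ 498.6 -107.9   46.2] 13.3
```

Emit:
{"method": "send_rows", "body": {
  "rows": [
    [0, 0, 0, 0, 0, 0.04],
    [0, 0, 0, 0, 0, 0.08]
  ]
}}

```text
clock: 23.75
position: [498.6, -108.0, 46.2]
tcp_rot: [[0.937, 0.348, 0.002], [0.348, -0.937, -0.001], [0.001, 0.001, -1.0]]
contact_force: [-0.3, -2.0, 4.4]
grip_width: 13.0
grasp_force: 77.9
```

```bash
python3 m.py
```

```text
23.75 yaw 0.356 Mz 0.495 Ft [-1.   1.8 -4.4] [ 498.6 -108.    46.2] 13.0
```

Emit:
{"method": "send_rows", "body": {
  "rows": [
    [0, 0, 0, 0, 0, 0.04],
    [0, 0, 0, 0, 0, 0.08]
  ]
}}

```text
clock: 23.92
position: [498.6, -108.1, 46.2]
tcp_rot: [[0.962, 0.272, 0.002], [0.272, -0.962, -0.001], [0.001, 0.002, -1.0]]
contact_force: [0.5, -2.1, 4.8]
grip_width: 13.1
grasp_force: 77.9
```

```bash
python3 m.py
cat > f.py <<'E'
import numpy as np
d=np.loadtxt("/tmp/log"); y,m=d.T
for fix in (None,):
    res=[]
    for b in np.arange(-0.3,1.1,.01):
        x=.46*np.clip(b-y,0,None); t=np.mean(m-x); res.append((np.sum((m-x-t)**2),b,t))
    res=np.array(res); w=np.exp(-(res[:,0]-res[:,0].min())/2/.027**2); w/=w.sum(); mb=(w*res[:,1]).sum(); sb=np.sqrt((w*(res[:,1]-mb)**2).sum())
    print("bite",mb.round(3),"+-",sb.round(3),"loose",(w*res[:,2]).sum().round(3),"rms",np.sqrt(res[:,0].min()/len(y)).round(3),"clamp now N",(115*(mb-y[-1])).round(1),"yaw for 67N",(mb-67/115).round(3))
E
python3 f.py
```

```text
23.92 yaw 0.276 Mz 0.522 Ft [-0.1  2.2 -4.8] [ 498.6 -108.1   46.2] 13.1
bite 0.558 +- 0.054 loose 0.413 rms 0.032 clamp now N 32.4 yaw for 67N -0.025
```

Emit:
{"method": "send_rows", "body": {
  "rows": [
    [0, 0, 0, 0, 0, 0.04]
  ]
}}

```text
clock: 24.0
position: [498.6, -108.1, 46.2]
tcp_rot: [[0.972, 0.234, 0.002], [0.234, -0.972, -0.001], [0.001, 0.002, -1.0]]
contact_force: [0.8, -1.9, 4.4]
grip_width: 13.0
grasp_force: 77.9
```

```bash
python3 m.py
```

```text
24.0 yaw 0.236 Mz 0.537 Ft [ 0.3  2.1 -4.4] [ 498.6 -108.1   46.2] 13.0
```

Emit:
{"method": "send_rows", "body": {
  "rows": [
    [0, 0, 0, 0, 0, 0.04]
  ]
}}

```text
clock: 24.08
position: [498.7, -108.2, 46.2]
tcp_rot: [[0.981, 0.195, 0.002], [0.195, -0.981, -0.001], [0.001, 0.002, -1.0]]
contact_force: [-0.0, -2.1, 4.6]
grip_width: 13.0
grasp_force: 77.9
```

```bash
python3 m.py
```

```text
24.08 yaw 0.196 Mz 0.564 Ft [-0.4  2.1 -4.6] [ 498.7 -108.2   46.2] 13.0
```

Emit:
{"method": "send_rows", "body": {
  "rows": [
    [0, 0, 0, 0, 0, 0.04]
  ]
}}

```text
clock: 24.17
position: [498.6, -108.2, 46.1]
tcp_rot: [[0.988, 0.155, 0.002], [0.155, -0.988, -0.001], [0.001, 0.002, -1.0]]
contact_force: [-0.2, -1.6, 4.3]
grip_width: 13.1
grasp_force: 77.9
```

```bash
python3 m.py
```

```text
24.17 yaw 0.156 Mz 0.591 Ft [-0.5  1.6 -4.3] [ 498.6 -108.2   46.1] 13.1
```

Emit:
{"method": "send_rows", "body": {
  "rows": [
    [0, 0, 0, 0, 0, 0.04]
  ]
}}

```text
clock: 24.25
position: [498.7, -108.3, 46.2]
tcp_rot: [[0.993, 0.116, 0.002], [0.116, -0.993, -0.002], [0.002, 0.002, -1.0]]
contact_force: [0.6, -2.0, 4.3]
grip_width: 12.9
grasp_force: 77.9
```

```bash
python3 m.py;python3 f.py
```

```text
24.25 yaw 0.116 Mz 0.544 Ft [ 0.3  2.1 -4.3] [ 498.7 -108.3   46.2] 12.9
bite 0.502 +- 0.039 loose 0.418 rms 0.032 clamp now N 44.4 yaw for 67N -0.08
```

Emit:
{"method": "send_rows", "body": {
  "rows": [
    [0, 0, 0, 0, 0, 0.04]
  ]
}}

```text
clock: 24.33
position: [498.6, -108.3, 46.2]
tcp_rot: [[0.997, 0.076, 0.002], [0.076, -0.997, -0.002], [0.002, 0.002, -1.0]]
contact_force: [-0.2, -2.4, 3.5]
grip_width: 13.2
grasp_force: 77.9
```

```bash
python3 m.py
```

```text
24.33 yaw 0.076 Mz 0.637 Ft [-0.4  2.4 -3.5] [ 498.6 -108.3   46.2] 13.2
```

Emit:
{"method": "send_rows", "body": {
  "rows": [
    [0, 0, 0, 0, 0, 0.03]
  ]
}}

```text
clock: 24.42
position: [498.6, -108.4, 46.2]
tcp_rot: [[0.999, 0.046, 0.002], [0.046, -0.999, -0.002], [0.002, 0.002, -1.0]]
contact_force: [0.6, -2.2, 6.0]
grip_width: 12.5
grasp_force: 78.1
```

```bash
python3 m.py
```

```text
24.42 yaw 0.046 Mz 0.663 Ft [ 0.5  2.2 -6. ] [ 498.6 -108.4   46.2] 12.5
```

Emit:
{"method": "send_rows", "body": {
  "rows": [
    [0, 0, 0, 0, 0, 0.03]
  ]
}}

```text
clock: 24.5
position: [498.6, -108.4, 46.2]
tcp_rot: [[1.0, 0.016, 0.002], [0.016, -1.0, -0.002], [0.002, 0.002, -1.0]]
contact_force: [0.1, -2.3, 5.7]
grip_width: 13.1
grasp_force: 78.2
```

```bash
python3 m.py
```

```text
24.5 yaw 0.016 Mz 0.678 Ft [ 0.   2.3 -5.7] [ 498.6 -108.4   46.2] 13.1
```

Emit:
{"method": "send_rows", "body": {
  "rows": [
    [0, 0, 0, 0, 0, 0.03]
  ]
}}

```text
clock: 24.58
position: [498.6, -108.4, 46.2]
tcp_rot: [[1.0, -0.014, 0.002], [-0.014, -1.0, -0.002], [0.002, 0.002, -1.0]]
contact_force: [1.2, -3.3, 5.9]
grip_width: 12.5
grasp_force: 78.2
```

```bash
python3 m.py;python3 f.py
```

```text
24.58 yaw -0.014 Mz 0.681 Ft [ 1.3  3.3 -5.9] [ 498.6 -108.4   46.2] 12.5
bite 0.539 +- 0.032 loose 0.415 rms 0.03 clamp now N 63.6 yaw for 67N -0.043
```

The torque is 0.27 N m above loose, and both torque and angle give about 65 N. Let go, rise and check.

Emit:
{"method": "send_rows", "body": {
  "rows": [
    [0, 0, 0, 0, 0, 0],
    [0, 0, 0, 0, 0, 0],
    [0, 0, 0, 0, 0, 0],
    [0, 0, 0, 0, 0, 0],
    [0, 0, 0, 0, 0, 0],
    [0, 0, -0.03, 0, 0, 0],
    [0, 0, -0.07, 0, 0, 0],
    [0, 0, -0.11, 0, 0, 0],
    [0, 0, -0.15, 0, 0, 0],
    [0, 0, -0.15, 0, 0, 0],
    [0, 0, -0.15, 0, 0, 0],
    [0, 0, -0.15, 0, 0, 0],
    [0, 0, -0.15, 0, 0, 0]
  ],
  "grip": 45
}}

```text
clock: 25.67
position: [496.2, -106.7, 193.8]
tcp_rot: [[1.0, -0.013, -0.004], [-0.013, -1.0, 0.001], [-0.004, -0.001, -1.0]]
contact_force: [-0.4, -0.2, 0.2]
grip_width: 38.3
grasp_force: 0.0
```

```bash
python3 c.py | head -3; python3 l.py >/dev/null
python3 - <<'E'
from h import *
im=np.load("/tmp/w2.npz")["im"]
c=px("wrist",[[458,-142,18]])[0].astype(int); x,y=np.maximum(c-[90,70],0); x=min(x,460);y=min(y,340); print("off",x,y)
cv2.imwrite("pics/w8.png",cv2.resize(im[y:y+140,x:x+180],None,fx=4,fy=4,interpolation=cv2.INTER_CUBIC))
E
python3 s.py
```

```text
wrist table z [ 5.937e+02  4.000e-01 -1.000e-01]
 plate pivot [571.4 -97.6] res 1.1 63
 knob top [ 500.7 -109.1] mid [ 499.  -109.1] len 53.0 ang 0.1 z 79.4 1080
off 266 180
t 26.32 pos [ 497.3 -107.3  195. ] yaw -0.78 F [-0.5 -0.1 -0.4] Ftool [-0.5  0.1  0.4] M [ 0.017  0.041 -0.003] w 38.4 g 0.0 q [-40.  25.  62. 113. -27.  57. -56.]l.py:5: RuntimeWarning: Mean of empty slice.
  (cx,cy),(w,h),a=cv2.minAreaRect(K.astype(np.float32)); print("lug top",cx,cy,w,h,a,P[t,2].mean())
  ret = ret.dtype.type(ret / rcount)
```

View pics/w8.png

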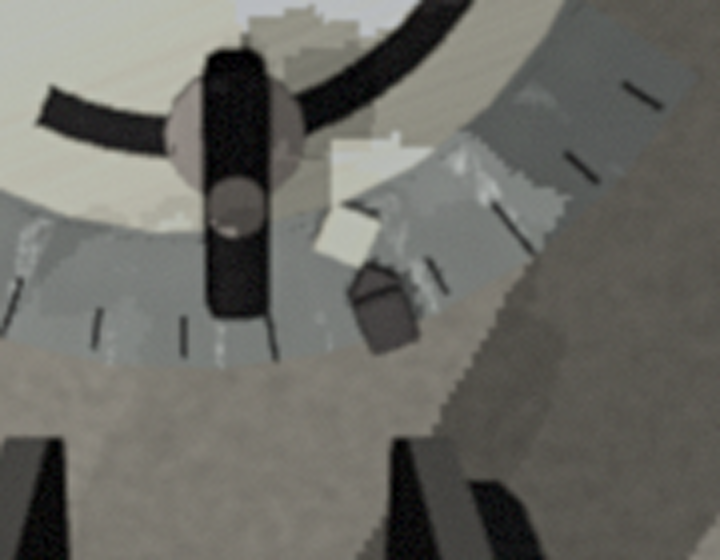

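The diamond's outer corner at (363,268) meets the rider's tip at (370,263), so the two are aligned. The gripper is clear.

```bash
python3 -c "
from cell import arm; print(arm.sign_off())"
```

```text
the job is handed in; nothing more can be done
None
```

I handed the job in: the terminal's pointer is within about 2 mm of the rider tip, the knob is tightened to an estimated 65 N, and the gripper has let go; sign-off returned no verdict.

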